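# Hang a forged collar on its lifting pin in the rack

## Task

Take the lifting pin by its wooden grip, thread it nose first through the bore of the collar lying in the vee cradle, and push gently until the collar is right up against the pin's flange and the spring catch has snapped out on its far side; never push on the collar with 20 N or more. Lift the collar well clear of the cradle on the pin alone, with no finger touching it, then lay the pin across both forks of the taller rack, tail in the near fork and nose in the far one, and leave it hanging there at rest. Leave the other things on the bench where they are.

Things in the scene. Friction and masses are not known exactly. Their poses are not given: they have to be found in the camera images.
- pin: Lifting pin lying level in the low plywood rest, tail towards the robot, 0.22 kg. Origin on its axis at the middle of the grip; x along the axis to the nose, z up. Along x in mm: round steel tail 16 dia. -64 to -40; dark wooden grip 20 wide (y), 24 tall (z), -40 to +40; steel flange 30 dia. +40 to +46; rod 16 dia. to +120; nose tapering to 7 dia. at +130.
- catch_top (a point): Point on the ridge of the pin's brass spring catch, at x = +85, z = +14.5 mm on the pin. The catch is a ridge on top of the rod from x = +78.5 to +101 mm, 6.5 mm proud, sloped to the nose, upright to the flange; it sinks flush against a spring. To pass it through the collar takes some 4 to 10 N along the axis; it then locks the collar on.
- collar: Plain steel collar (thick ring) lying on its side in the dark vee cradle. 44 mm outside dia., 19 mm straight bore, 30 mm long, 0.22 to 0.34 kg. Origin at the middle of the bore, x along it, away from the robot. Loose: slides along the vee at 1.5 to 3.5 N. Fully home on the pin (near face at the flange, catch sprung up beyond the far face) its origin is 61 to 66 mm ahead of the pin's along x.
- cradle: Dark steel vee cradle fixed to the bench. Origin on the bench below the collar's start (within 4 mm), x along the vee, away from the robot, z up. The 90 degree vee is open on top and at the near end, runs from x = -22 to +60 mm and up to 64 mm above the bench. Base 80 mm wide, 16 mm thick, x = -22 to +100 mm.
- cradle_axis (a point): Point 70 mm above the cradle's origin: height and line of the bore. Behind the collar stands a grey backstop, two plates with a 26 mm gap, open above, that the pin's nose passes through. Its place varies and is not measured: 2 to 34 mm behind the collar's far face. It yields against a spring, 2 N per mm, up to 14 mm, then is solid.
- rack_seat (a point): Place for the pin's origin on the taller dark steel rack, fixed, 120 mm above the bench on the line of the pin's axis. x along the rack to its far fork, away from the robot; z up. Two open vee forks, 8 mm thick, 60 mm wide, 13 mm higher than the axis: near one at x = -54 mm for the tail, far one at x = +108 mm for the rod between catch and nose. Base 200 x 60 x 14 mm.
- rest_seat (a point): The same point on the fixed low plywood rest where the pin lies at the start (within 3 mm along x): 55 mm above the bench, forks of the same shape and spacing, same base. Rest and rack stand left and right of the cradle, either way round.
- washer: Bystander, not to be disturbed: thick flat dark steel washer, 52 mm across, 12 mm thick, lying flat; origin at the centre of its underside.
- sleeve: Bystander, not to be disturbed: short wide steel sleeve standing on end, 60 mm across, 50 mm tall, wide 40 mm bore; origin at the centre of its underside.
- offcut: Bystander, not to be disturbed: dark square steel bar offcut, 110 x 16 x 16 mm, lying down; origin at the centre of its underside, x along its length.
- hammer: Bystander, not to be disturbed: hand hammer lying at the far side of the bench; origin at about the middle of its underside, x along its length.
- oil_can: Bystander, not to be disturbed: green can, 60 mm across, 110 mm tall; origin at the centre of its underside.
- rivet_tin: Bystander, not to be disturbed: open aluminium tray, 100 x 130 x 35 mm; origin at the centre of its underside.
Not all that is in view belongs to the job. Leave any orange or purple look-alike of the collar alone. Leave any red look-alike of the part that bears rack_seat alone.

How it is judged:
By the outcome, as a careful person would: the job done as asked, in the order asked, and still so for the second after the job is handed in, with the robot touching nothing.
It also fails if it takes over 61 s, if anything falls off the work surface, if the arm or the gripper's body presses on something with over 40 N, if the wrist force passes 120 N, or if a joint passes its speed limit or range.

## Robot

A 6-joint arm with a two-finger parallel gripper is mounted at the origin on the work surface. World frame = base frame: x ahead of the robot, y to its left, z up, the work surface at z = 0. Lengths are in m, angles in rad, forces in N, time in s.
With the tool pointing down it reaches from about 0.225 to 0.875 m from the base axis. Payload 3.4 kg.
Tool frame: the origin (TCP) lies at the very end of the fingers, on their centre line; the grasp point (between the pads) lies 19 mm behind it; z points along the fingers, y is the direction in which the jaws open and shut (so a half turn about z gives the same grasp; the last joint's range is limited). The gripper opens to 85 mm and grips with 20 to 120 N. Pads are 22 mm wide; open, the fingers measure 114 mm over their backs; the gripper's body (76 mm by 85 mm) begins 54 mm behind the grasp point. The pads swing forward as they close: fully open they stand 13 mm farther back than shut.
Start: joints at [-1.389, 0.276, 1.505, -0, 1.361, -0.121], TCP at [0.171, -0.549, 0.231] pointing down, gripper open.
Joint ranges: [-2.89, 2.89], [-0.75, 2.08], [0.22, 2.7], [-1.18, 4.32], [0.11, 2.71], [-2.7, 2.7]. Speed limits (rad/s): [2.57, 2.57, 3.14, 3.14, 3.14, 3.14].

## Interface

Orientations are given as a unit quaternion [w, x, y, z].
In Python, from rig import get_state, get_image, calibration, sign_off gives the robot as it stands. The module is installed in compiled form; this text tells all that it offers.
- The arm moves only by the tool drive_tool, never from a script. Its argument "targets" is one flat list of numbers, 7 for each row, row after row: the turn, a rotation vector about the tool's x, y, z in degrees, then the shift along the tool's x, y, z in mm, then the opening, from 0 (shut) to 1 (fully open). In form: [wx, wy, wz, tx, ty, tz, fingers, wx, wy, wz, tx, ty, tz, fingers, ...]. A call has 1 to 12 rows; each row shifts and turns the commanded pose from where the row before left it, along the tool's axes as they then stand; what a row does not reach is not made up. A row lasts 1/8 s, in which the tool goes at most 62.5 mm and 10.7 degrees, less where a joint would pass 70% of its speed; a pose out of reach is approached as far as the arm can. A call is refused whole if a number of a shift passes 62.5 or a number of a turn 10.7, either way. A call with a gripper value outside its range is refused whole. The fingers move at their own pace and stop on an object; "grip_force" is the grip in N (left out, the last holds). Time passes only in rows, so rows that do not move let the fingers close. It gives the time, the measured TCP pose, the force and the opening at its end, in the units of the state.
- get_state(): the state, without advancing time (a new reading comes with each control period).
- get_image(name): name is "scene" or "top"; returns the picture (384x512x3 uint8, red, green, blue); there is no depth.
- calibration(name): a dict with "mtx" (3x3 intrinsics, pixels), "distortion" ([k1, k2, p1, p2, k3] as OpenCV has them; the pictures are not rectified), "world_to_cam" (4x4, takes a point from world to camera coordinates). Camera axes: x right, y down, z forward; pixel columns grow to the right and rows downward; lengths in m; the calibration is good to about 2 mm. A picture is of the moment at which its call begins. calibration takes no time and is no camera call.
- sign_off(): hands the job in, once; it reports no verdict.
The state is a dict: "clock": time; "qpos": joint angles; "qd": joint speeds; "effort": joint torques, N m; "position": TCP position; "ee_rot": TCP orientation; "contact_force": force on the tool from outside, world axes, zero at the start; "moment": the same for the moment, N m; "width": finger opening in m.
Only numpy, scipy, OpenCV 4.12 (cv2) and the standard library are available. Lean on these libraries where they do the work, as an engineer would, in place of code of your own. Each camera call takes 0.05 s, during which the arm holds its last target.

## Working session

There is one attempt and no reset: what is moved stays moved. The work goes in short steps, Python scripts to look and compute and a tool call to move; the robot and the scene stay as the last step left them, time stands still between calls to the robot, and variables do not carry over. Pictures are saved under pics/ and viewed, and the job is handed in when it is done.

Besides the shell and the picture viewer there is one more tool, called after ">>>" as name(argument=value, ...), one argument or row to a line, values as JSON. drive_tool: Moves the arm, as the interface text tells. Its arguments: {"type":"object","properties":{"targets":{"type":"array"},"grip_force":{"type":"number"}},"required":["targets"]}

```bash
mkdir -p pics
python3 - <<'E'
from rig import *
import cv2
print(get_state())
for n in ("scene","top"):
    im=get_image(n); cv2.imwrite(f"pics/{n}0.png",im[:,:,::-1]); 
    c=calibration(n); print(n,c)
E
```

```text
{'clock': 0.0, 'qpos': array([-1.38901180e+00,  2.76571604e-01,  1.50614772e+00,  3.50737604e-05,
        1.36071375e+00, -1.20970472e-01]), 'qd': array([-1.50541761e-04,  5.75819609e-05,  2.39609123e-03,  1.13856813e-03,
       -8.01081166e-04,  7.56186045e-04]), 'effort': array([-1.46032658e-04, -4.16784525e+01, -2.45802659e+01,  1.89800039e-05,
        1.09026051e-02,  3.28765111e-05]), 'position': array([ 0.17136126, -0.54830428,  0.23044725]), 'ee_rot': array([-9.20308125e-04,  9.88564424e-01,  1.50796327e-01, -1.08365950e-05]), 'contact_force': array([-0.1197411 , -0.01659786,  0.56623559]), 'moment': array([-0.0539467 ,  0.04123795, -0.04700689]), 'width': 0.08544830870407734}
scene {'mtx': array([[439.50566811,   0.        , 256.81393075],
       [  0.        , 439.50566811, 194.79249053],
       [  0.        ,   0.        ,   1.        ]]), 'distortion': array([0.0514721, 0.       , 0.       , 0.       , 0.       ]), 'world_to_cam': array([[ 0.7959948 ,  0.60499357, -0.01936635, -0.41608706],
       [ 0.42993801, -0.58761512, -0.68546464, -0.07711463],
       [-0.42608166,  0.53729996, -0.72784831,  1.60361053],
       [ 0.        ,  0.        ,  0.        ,  1.        ]])}
top {'mtx': array([[437.57899068,   0.        , 248.82855711],
       [  0.        , 437.57899068, 195.11682467],
       [  0.        ,   0.        ,   1.        ]]), 'distortion': array([-0.00417852,  0.        ,  0.        ,  0.        ,  0.        ]), 'world_to_cam': array([[-2.05298248e-03, -9.99958617e-01,  8.86277108e-03,
         7.31085169e-02],
       [-9.91350335e-01,  8.72117140e-04, -1.31239294e-01,
         5.03893700e-01],
       [ 1.31226133e-01, -9.05554305e-03, -9.91311101e-01,
         1.06981014e+00],
       [ 0.00000000e+00,  0.00000000e+00,  0.00000000e+00,
         1.00000000e+00]])}
```

View pics/scene0.png

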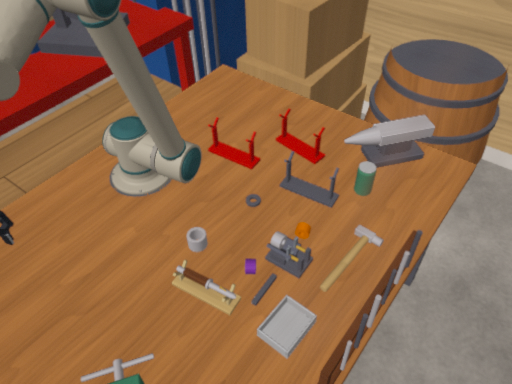

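View pics/top0.png

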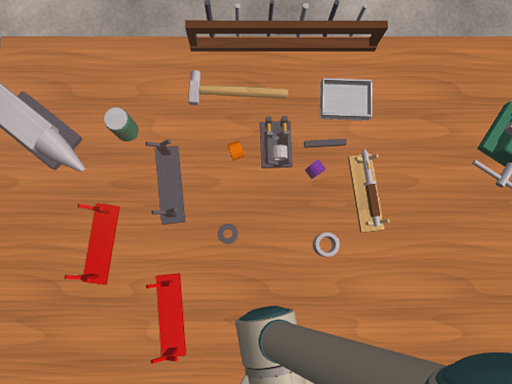

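The top view shows the pin in the plywood rest at about (370,190). The collar is in the vee cradle at (280,152), and the dark rack is at (170,183). Look-alikes are the orange block (236,150), the purple block (316,169), and two red racks at (101,243) and (170,317). I'll check close crops next.

```bash
cat > h.py <<'E'
import numpy as np, cv2
from rig import *
def cal(n):
    c=calibration(n); return c["mtx"],c["distortion"],c["world_to_cam"]
def ray(n,uv):
    K,D,T=cal(n); p=cv2.undistortPoints(np.array([[uv]],float),K,D)[0,0]
    R=T[:3,:3]; o=-R.T@T[:3,3]; d=R.T@np.array([p[0],p[1],1]); return o,d/np.linalg.norm(d)
def onz(n,uv,z):
    o,d=ray(n,uv); return o+d*(z-o[2])/d[2]
def proj(n,P):
    K,D,T=cal(n); P=np.atleast_2d(np.array(P,float)); r=cv2.Rodrigues(T[:3,:3])[0]
    return cv2.projectPoints(P,r,T[:3,3],K,D)[0][:,0]
def tri(uv_s,uv_t):
    o1,d1=ray("scene",uv_s);o2,d2=ray("top",uv_t)
    A=np.stack([d1,-d2],1); s=np.linalg.lstsq(A,o2-o1,rcond=None)[0]
    a=o1+d1*s[0];b=o2+d2*s[1]; return (a+b)/2,np.linalg.norm(a-b)
def crop(im,x0,y0,x1,y1,k,name):
    cv2.imwrite(name,cv2.resize(im[y0:y1,x0:x1],None,fx=k,fy=k,interpolation=cv2.INTER_CUBIC))
E
python3 - <<'E'
from h import *
t=cv2.imread("pics/top0.png"); s=cv2.imread("pics/scene0.png")
a=lambda im,x0,y0,x1,y1,w,h: cv2.resize(im[y0:y1,x0:x1],(w,h),interpolation=cv2.INTER_CUBIC)
crop(t,340,140,400,240,6,"pics/c_pin.png")
crop(t,250,110,310,175,8,"pics/c_cr.png")
crop(t,140,130,200,230,6,"pics/c_rack.png")
cv2.imwrite("pics/c_top.png",np.hstack([a(t,345,143,395,238,316,600),a(t,140,133,190,228,316,600)]))
crop(s,165,220,325,320,5,"pics/c_s1.png")
crop(s,270,145,345,215,8,"pics/c_s2.png")
E
```

```text
(no output)
```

View pics/c_top.png

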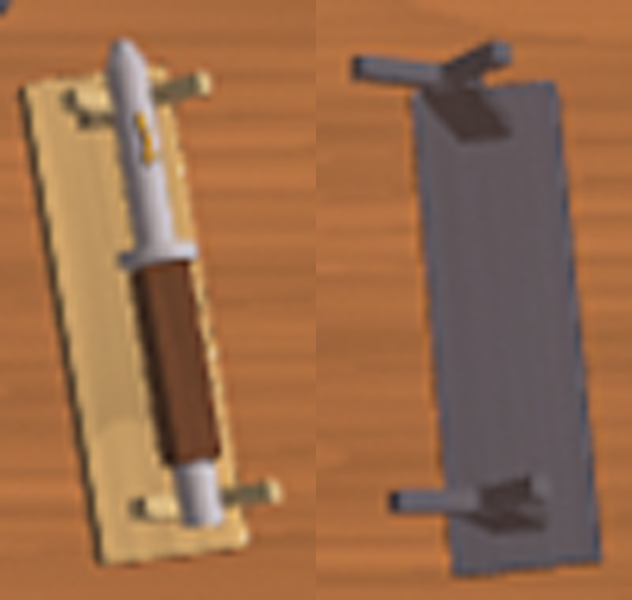

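View pics/c_cr.png

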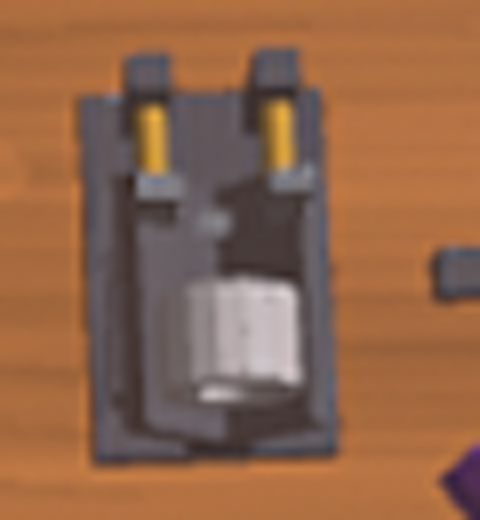

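View pics/c_s1.png

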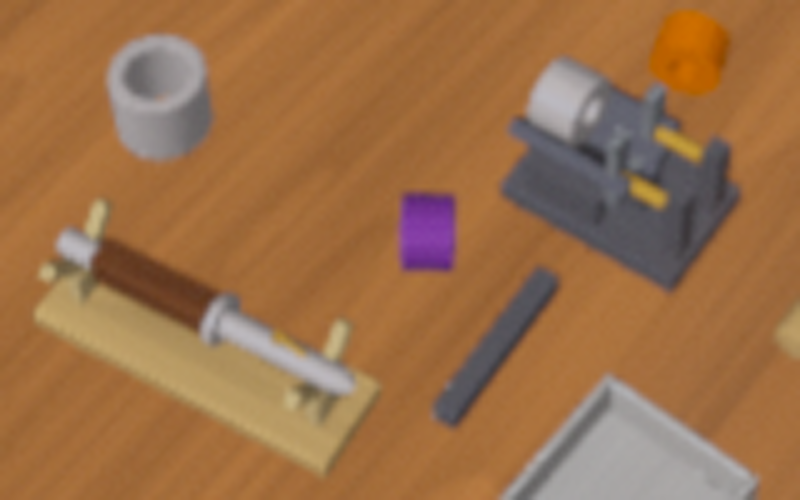

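View pics/c_s2.png

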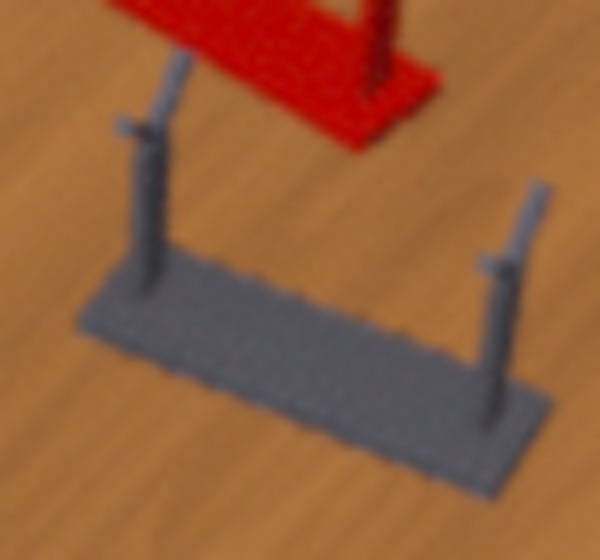

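```bash
cat > m.py <<'E'
from h import *
def quad(mask):
    c=max(cv2.findContours(mask.astype(np.uint8),cv2.RETR_EXTERNAL,cv2.CHAIN_APPROX_NONE)[0],key=cv2.contourArea)
    return c[:,0,:].astype(float)
t=cv2.imread("pics/top0.png"); s=cv2.imread("pics/scene0.png")
def win(im,x0,y0,x1,y1):
    m=np.zeros(im.shape[:2],bool); m[y0:y1,x0:x1]=1; return m
ht=cv2.cvtColor(t,cv2.COLOR_BGR2HSV); hs=cv2.cvtColor(s,cv2.COLOR_BGR2HSV)
print("samples hsv grip",ht[200,374],"wood",ht[220,345],"ply",ht[210,362],"rack",ht[190,170],"cr",ht[160,268], "collar",ht[152,280])
print("scene grip",hs[280,195],"wood",hs[330,160])
E
python3 m.py
```

```text
samples hsv grip [ 11 150 104] wood [ 12 161 187] ply [ 17 127 189] rack [165  26  97] cr [167  23  98] collar [172  15 183]
scene grip [ 12 166 100] wood [ 15 167 160]
```

```bash
cat >> m.py <<'E'
def grip(h,im,w):
    m=(h[...,2]<130)&(h[...,1]>110)&win(im,*w); m=cv2.morphologyEx(m.astype(np.uint8),cv2.MORPH_OPEN,np.ones((2,2)))
    return quad(m)
ct=grip(ht,t,(355,160,390,232)); cs=grip(hs,s,(175,255,230,305))
for n,c in(("top",ct),("scene",cs)):
    print(n,"grip rect",cv2.minAreaRect(c.astype(np.float32)))
ground={}
def rect(n,m,z):
    c=quad(m); P=np.array([onz(n,p,z)[:2] for p in c])*1000
    r=cv2.minAreaRect(P.astype(np.float32)); print(n,"rect",r,[np.round(b).tolist() for b in cv2.boxPoints(r)]); return r,P
# base masks
mr=(ht[...,1]<60)&(ht[...,2]<125)&win(t,140,130,200,230); mr=cv2.morphologyEx(mr.astype(np.uint8),cv2.MORPH_OPEN,np.ones((9,9)))
rect("top",mr,.014)
mc=(ht[...,1]<70)&(ht[...,2]<230)&win(t,250,110,300,175)
mc=cv2.morphologyEx(mc.astype(np.uint8),cv2.MORPH_CLOSE,np.ones((3,3)))
rect("top",mc,.016)
mp=(ht[...,0]>=15)&(ht[...,1]<150)&(ht[...,2]>120)&win(t,340,140,400,240); mp=cv2.morphologyEx(mp.astype(np.uint8),cv2.MORPH_CLOSE,np.ones((9,9)));mp=cv2.morphologyEx(mp,cv2.MORPH_OPEN,np.ones((9,9)))
rect("top",mp,.014)
E
python3 m.py
python3 - <<'E'
from h import *
t=cv2.imread("pics/top0.png"); s=cv2.imread("pics/scene0.png")
def grid(im,x0,y0,x1,y1,k,name):
    c=cv2.resize(im[y0:y1,x0:x1],None,fx=k,fy=k,interpolation=cv2.INTER_CUBIC)
    for x in range(x0-x0%10+10,x1,10):
        cv2.line(c,((x-x0)*k+k//2,0),((x-x0)*k+k//2,6),(0,255,255),1);cv2.putText(c,str(x),((x-x0)*k-8,16),0,.4,(0,255,255),1)
    for y in range(y0-y0%10+10,y1,10):
        cv2.line(c,(0,(y-y0)*k+k//2),(6,(y-y0)*k+k//2),(0,255,255),1);cv2.putText(c,str(y),(8,(y-y0)*k+k//2+4),0,.4,(0,255,255),1)
    cv2.imwrite(name,c)
grid(s,165,255,245,315,10,"pics/g1.png")
grid(s,260,225,320,280,10,"pics/g2.png")
E
```

```text
samples hsv grip [ 11 150 104] wood [ 12 161 187] ply [ 17 127 189] rack [165  26  97] cr [167  23  98] collar [172  15 183]
scene grip [ 12 166 100] wood [ 15 167 160]
top grip rect ((373.1141052246094, 200.9798583984375), (31.513072967529297, 9.616121292114258), 79.99201965332031)
scene grip rect ((195.72683715820312, 277.2585144042969), (24.584747314453125, 9.358966827392578), 24.77513885498047)
top rect ((534.7374877929688, 275.81207275390625), (195.63510131835938, 58.89045333862305), 6.28183650970459) [[434.0, 294.0], [441.0, 236.0], [635.0, 257.0], [629.0, 316.0]]
top rect ((647.7030639648438, 2.1735801696777344), (134.27098083496094, 78.41574096679688), 2.224604845046997) [[579.0, 39.0], [582.0, -40.0], [716.0, -34.0], [713.0, 44.0]]
top rect ((514.979736328125, -231.5540771484375), (200.4127197265625, 64.1711196899414), 7.225417137145996) [[412.0, -212.0], [420.0, -276.0], [618.0, -251.0], [610.0, -187.0]]
```

View pics/g1.png

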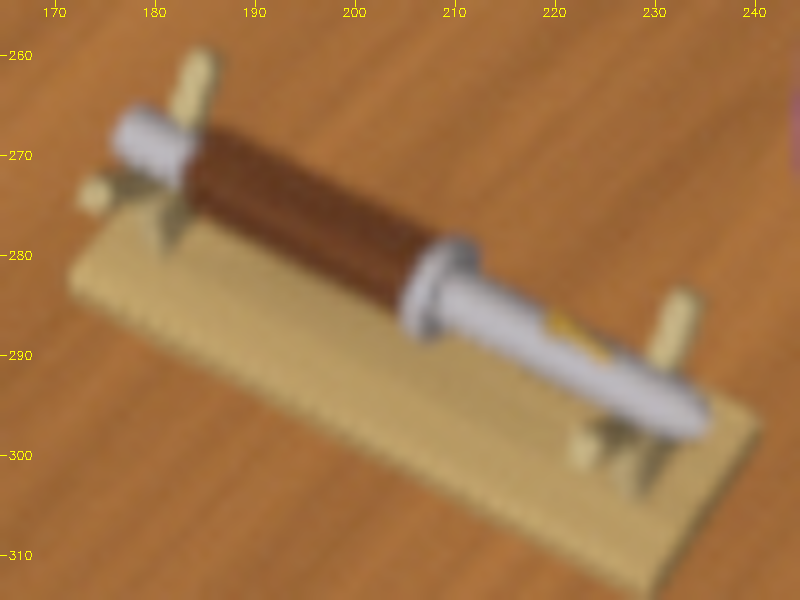

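View pics/g2.png

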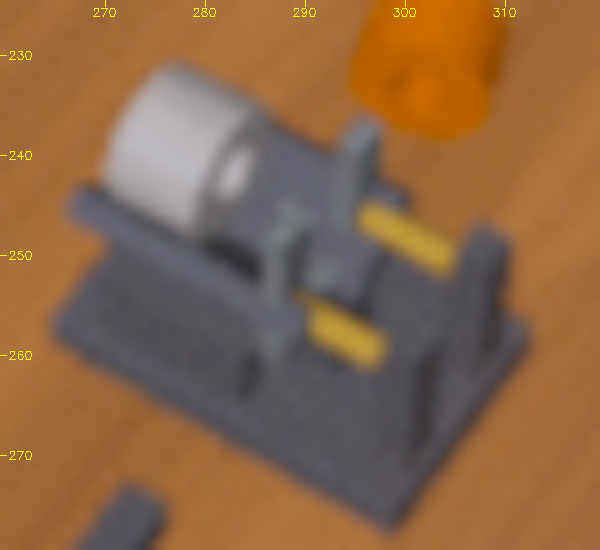

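Run:
```python
from h import *
print("tail",tri((177.5,268.5),(377.3,224.5)))
print("nose",tri((234.8,296.8),(364.5,150)))
print("gripc top z.055",onz("top",(373.6,201.3),.060)," scene",onz("scene",(195.9,277.4),.058))
for uv in((377.3,225),(364.5,150)): print(onz("top",uv,.055))
# collar top-view: near face, far face edges mid
k=8
for uv in((250+195/8,110+340/8),(250+300/8,110+330/8),(250+248/8,110+280/8),(250+255/8,110+390/8)): print("collar",onz("top",uv,.070)*1000)
for uv in((95,462),(335,455),(80,98),(318,90)): print("base",onz("top",(250+uv[0]/8-.4,110+uv[1]/8-.4),.016)*1000)
for uv in((55,325),(290,330)): print(uv)
for uv in((265.5,257),(298.5,277.5),(312,259)): print("scene base",onz("scene",uv,.010)*1000)
```

```text
tail (array([ 0.42717084, -0.24223634,  0.05849771]), np.float64(0.0018310046675048721))
nose (array([ 0.61425379, -0.21662455,  0.05923774]), np.float64(0.0005916915692946677))
gripc top z.055 [ 0.48479782 -0.2343007   0.06      ]  scene [ 0.48826514 -0.23333565  0.058     ]
[ 0.42681679 -0.24258374  0.055     ]
[ 0.61505062 -0.21801621  0.055     ]
collar [605.11319243   9.44699302  70.        ]
collar [608.2700171  -23.01348725  70.        ]
collar [624.07534809  -7.13676203  70.        ]
collar [589.38032243  -8.88545693  70.        ]
base [578.50713835  39.41980063  16.        ]
base [580.78617417 -38.1293169   16.        ]
base [699.68415918  43.61786245  16.        ]
base [702.44638698 -34.37438988  16.        ]
(55, 325)
(290, 330)
scene base [583.18940901 -35.87751024  10.        ]
scene base [702.76020905 -36.78484392  10.        ]
scene base [699.51370339  41.25179996  10.        ]
```

```bash
cat >> h.py <<'E'
from scipy.spatial.transform import Rotation as Ro
def st():
    s=get_state(); q=s["ee_rot"]; R=Ro.from_quat([q[1],q[2],q[3],q[0]]); return s,R
def down(yaw):
    y=np.radians(yaw); return Ro.from_matrix(np.array([[np.cos(y),np.sin(y),0],[np.sin(y),-np.cos(y),0],[0,0,-1]]))
def plan(pos,yaw,R0=None,p0=None):
    s,R=st(); R=R0 or R; p=s["position"] if p0 is None else p0
    Rt=down(yaw); rv=np.degrees((R.inv()*Rt).as_rotvec()); sh=Rt.inv().apply(np.array(pos)-p)*1000
    print("clock %.2f"%s["clock"],"pos",np.round(s["position"]*1000,1),"yaw %.2f"%np.degrees(np.arctan2(*R.as_matrix()[1::-1,0])),
      "tilt",np.round(R.as_matrix()[:2,2],4),"F",np.round(s["contact_force"],2),"w %.4f"%s["width"])
    print("turn",np.round(rv,2),"shift(after turn)",np.round(sh,1))
E
python3 -c "
from h import *
plan((.464,-.237,.136),7.3)"
```

```text
clock 0.10 pos [ 171.4 -548.4  230.5] yaw 17.35 tilt [-0.0003  0.0017] F [-0.17 -0.88  0.  ] w 0.0851
turn [-0.1  -0.   10.05] shift(after turn) [ 329.8 -271.7   94.5]
```

>>> drive_tool(
  targets=[0,0,10,0,0,0,1,0,0,0,30,-25,8,1,0,0,0,30,-25,8,1,0,0,0,30,-25,8,1,0,0,0,30,-25,8,1,0,0,0,30,-25,9,1,0,0,0,30,-25,9,1,0,0,0,30,-25,9,1,0,0,0,30,-25,9,1,0,0,0,30,-24,9,1,0,0,0,30,-24,9,1,0,0,0,30,-24,9,1],
)

```text
clock: 1.6
position: [0.4645, -0.2358, 0.1357]
ee_rot: [-0.0, 0.998, 0.064, -0.0]
contact_force: [0.6, 0.0, 0.5]
width: 0.0852
```

```bash
python3 -c "
from h import *
plan((.464,-.237,.036),7.3)
for n in('scene','top'):
    im=get_image(n)[:,:,::-1]; cv2.imwrite('pics/%s1.png'%n,im)
s=cv2.imread('pics/scene1.png');t=cv2.imread('pics/top1.png')
crop(s,140,200,270,320,5,'pics/s1c.png'); crop(t,320,130,410,250,5,'pics/t1c.png')
"
```

```text
clock 1.60 pos [ 464.5 -235.8  135.7] yaw 7.35 tilt [-0.0005  0.0002] F [0.59 0.   0.54] w 0.0852
turn [-0.02  0.03  0.05] shift(after turn) [-0.7  1.2 99.7]
```

View pics/s1c.png

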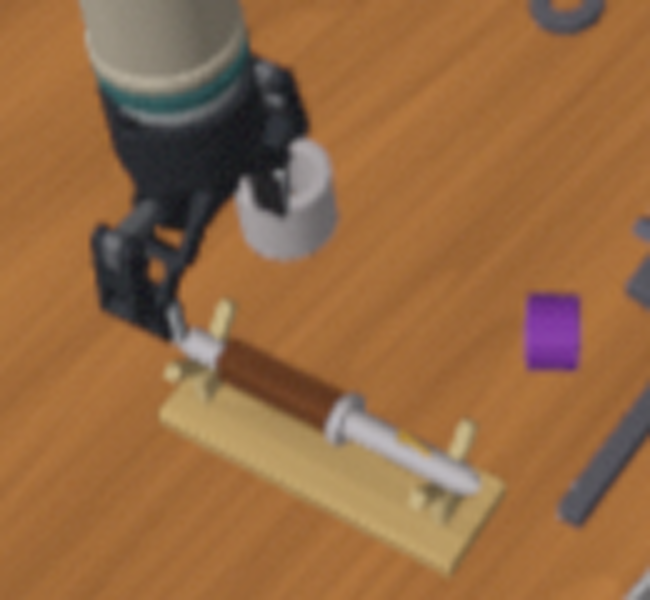

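View pics/t1c.png

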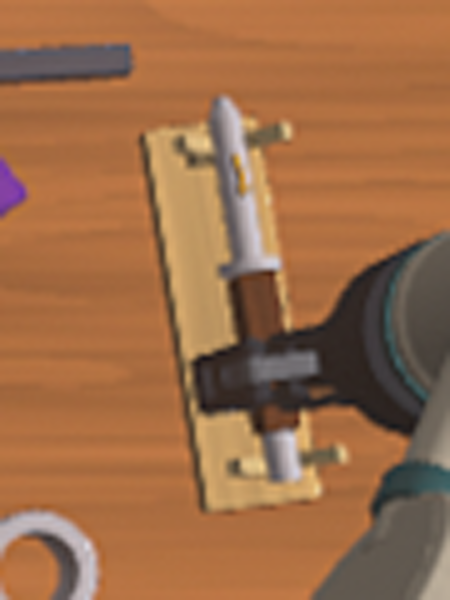

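The scene view shows the gripper straddling the grip, with the jaws across the pin. The sleeve is well clear. I'll go down and grip.

>>> drive_tool(
  targets=[0,0,0,-0.5,1,25,1,0,0,0,0,0,25,1,0,0,0,0,0,25,1,0,0,0,0,0,25,1,0,0,0,0,0,0,1],
)

```text
clock: 2.33
position: [0.4617, -0.2375, 0.0347]
ee_rot: [-0.001, 0.998, 0.064, -0.002]
contact_force: [-0.6, -0.0, -0.2]
width: 0.085
```

>>> drive_tool(
  targets=[0,0,0,0,0,0,0,0,0,0,0,0,0,0,0,0,0,0,0,0,0,0,0,0,0,0,0,0,0,0,0,0,0,0,0,0,0,0,0,0,0,0],
  grip_force=90,
)

```text
clock: 3.08
position: [0.4634, -0.2354, 0.0373]
ee_rot: [-0.002, 0.998, 0.063, 0.0]
contact_force: [0.0, 8.2, 7.9]
width: 0.0188
```

```bash
python3 -c "
from h import *
plan((.464,-.237,.036),7.3)"
```

```text
clock 3.08 pos [ 463.4 -235.4   37.3] yaw 7.26 tilt [-0.      0.0041] F [0.04 8.18 7.94] w 0.0188
turn [-0.23 -0.03 -0.04] shift(after turn) [0.4 1.7 1.3]
```

>>> drive_tool(
  targets=[0,0,0,0,0,-5,0,0,0,0,0,0,-20,0,0,0,0,0,0,-25,0,0,0,0,0,0,-25,0,0,0,0,0,0,-25,0,0,0,0,0,0,0,0,0,0,0,0,0,0,0],
)

```text
clock: 3.95
position: [0.4628, -0.2376, 0.1353]
ee_rot: [-0.0, 0.998, 0.064, -0.001]
contact_force: [-0.2, -0.6, -2.6]
width: 0.0189
```

```bash
python3 -c "
from h import *
plan((.464,-.237,.036),7.3)
for n in('scene','top'):
    im=get_image(n)[:,:,::-1]; cv2.imwrite('pics/%s2.png'%n,im)
s=cv2.imread('pics/scene2.png');t=cv2.imread('pics/top2.png')
crop(s,140,200,270,320,5,'pics/s2c.png'); crop(t,320,110,410,230,5,'pics/t2c.png')
"
```

```text
clock 3.95 pos [ 462.8 -237.6  135.3] yaw 7.35 tilt [-0.0016  0.0007] F [-0.19 -0.59 -2.63] w 0.0189
turn [-0.05  0.09  0.05] shift(after turn) [ 1.3 -0.5 99.3]
```

View pics/s2c.png

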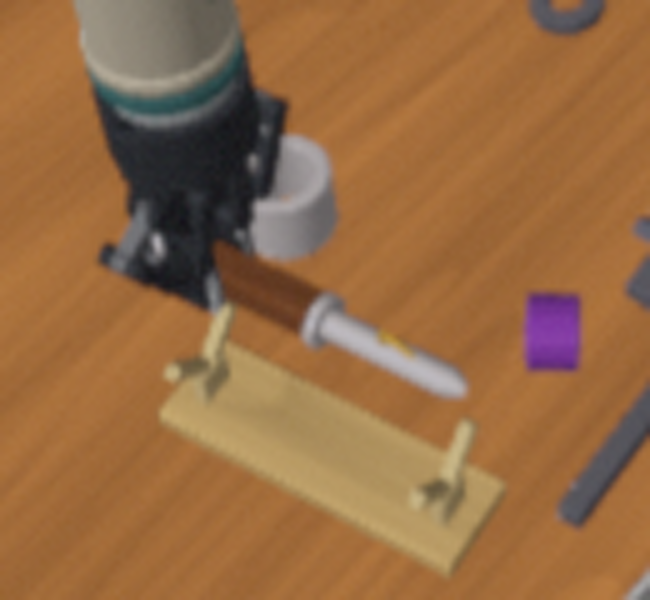

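View pics/t2c.png

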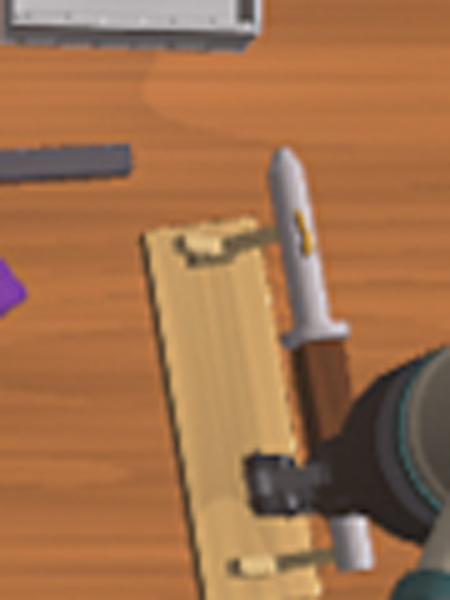

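```bash
python3 -c "
from h import *
c=lambda X,Y,x0,y0,k=5:((X+.5)/k-.5+x0,(Y+.5)/k-.5+y0)
n,e=tri(c(464,388,140,200),c(284,150,320,110));print('nose',n*1000,e*1000)
f,e2=tri(c(322,320,140,200),c(316,332,320,110));print('fl',f*1000,e2*1000)
d=n-f;print(np.linalg.norm(d)*1000,'yaw',np.degrees(np.arctan2(d[1],d[0])),'pitch',np.degrees(np.arcsin(d[2]/np.linalg.norm(d))))
# prediction: pin origin = tcp + 24mm along x tool, axis z=tcp+.019
s,R=st();p=s['position'];
X=R.as_matrix()[:,0]
for off in (.022,.026):
  for z in(.018,):
    o=p+X*off+np.array([0,0,z])
    for nm in('scene','top'):print(off,nm,np.round(proj(nm,[o+X*.130,o+X*.043]),1).tolist())
print(c(464,388,140,200),c(322,320,140,200),c(284,150,320,110),c(316,332,320,110))
"
```

```text
nose [ 614.90245062 -217.73908319  156.66554396] 0.35732495253428176
fl [ 530.16658304 -229.31074865  156.7191104 ] 1.8393470860961798
85.52235710607226 yaw 7.776301012172327 pitch -0.035886890411384806
0.022 scene [[232.0, 277.9], [203.7, 263.8]]
0.022 top [[376.1, 140.7], [382.5, 177.9]]
0.026 scene [[233.4, 278.5], [205.0, 264.5]]
0.026 top [[375.8, 139.1], [382.2, 176.2]]
(232.4, 277.2) (204.0, 263.6) (376.4, 139.6) (382.8, 176.0)
```

```bash
python3 -c "
from h import *
plan((.4055,-.0042,.0955),1.8)"
```

```text
clock 4.05 pos [ 462.7 -237.4  134.9] yaw 7.35 tilt [-0.0024  0.0014] F [-0.36 -0.24 -3.32] w 0.0186
turn [-0.09  0.13  5.55] shift(after turn) [ -49.8 -234.9   39.4]
```

>>> drive_tool(
  targets=[0,0,5.5,0,0,0,0,0,0,0,-7,-30,0,0,0,0,0,-7,-30,0,0,0,0,0,-7,-30,0,0,0,0,0,-7,-30,0,0,0,0,0,-7,-30,0,0,0,0,0,-7,-30,10,0,0,0,0,-7,-30,10,0,0,0,0,-1,-20,10,0,0,0,0,0,-5,9,0,0,0,0,0,0,0,0,0,0,0,0,0,0,0],
)

```text
clock: 5.55
position: [0.4066, -0.0054, 0.0973]
ee_rot: [0.0, 1.0, 0.016, 0.0]
contact_force: [0.9, -0.3, -1.2]
width: 0.0187
```

```bash
python3 -c "
from h import *
plan((.4055,-.0042,.0505),1.8)
for n in('scene','top'):
    im=get_image(n)[:,:,::-1]; cv2.imwrite('pics/%s3.png'%n,im)
s=cv2.imread('pics/scene3.png');t=cv2.imread('pics/top3.png')
crop(s,200,200,320,290,6,'pics/s3c.png'); crop(t,240,110,320,210,6,'pics/t3c.png')
"
```

```text
clock 5.55 pos [406.6  -5.4  97.3] yaw 1.82 tilt [ 0.0003 -0.0005] F [ 0.85 -0.31 -1.16] w 0.0187
turn [ 0.03 -0.02  0.02] shift(after turn) [-1.  -1.3 46.8]
```

View pics/s3c.png

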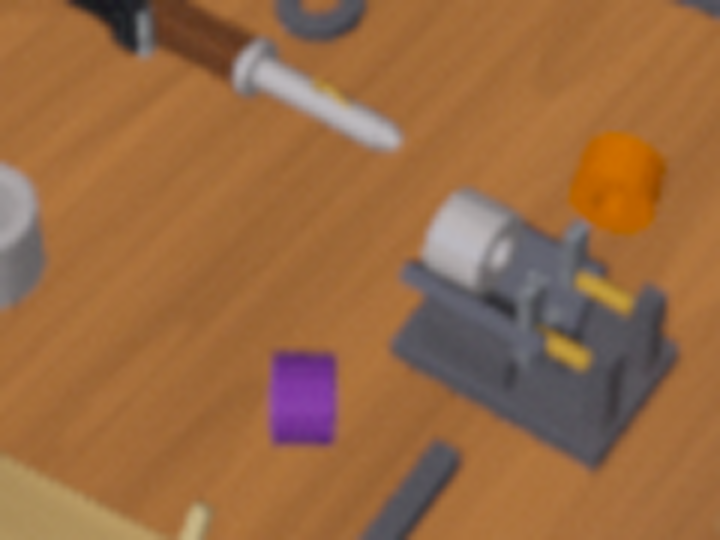

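View pics/t3c.png

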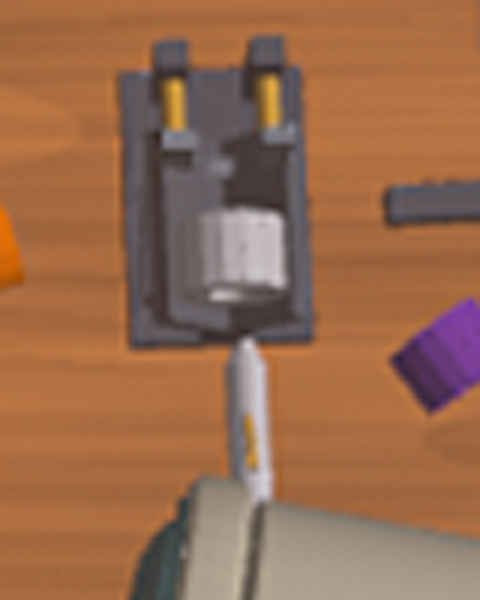

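```bash
python3 -c "
from h import *
c=lambda X,Y,x0,y0,k=6:np.array(((X+.5)/k-.5+x0,(Y+.5)/k-.5+y0))
s,R=st();p=np.array([.4066,-.0054,.0973]);X=R.as_matrix()[:,0]
o=p+X*.0245+np.array([0,0,.019])
print('pred scene nose/fl',proj('scene',[o+X*.130,o+X*.043]),'meas',c(398,138,200,200),c(255,65,200,200))
print('pred top nose,catch',proj('top',[o+X*.130,o+X*.09+[0,0,.0145]]),'meas',c(247,340,240,110),c(250,445,240,110))
# scene collar: near-face/far face ; bore far
for name,uv in (('right edge',c(287,250,240,110)),):print(name,onz('top',uv,.075)*1000)
cy=.002
for cy in(-.001,.001,.003):
  a=np.array([.602,cy,.07]);u=np.array([np.cos(.0314),np.sin(.0314),0]);v=np.array([-u[1],u[0],0]);z=np.array([0,0,1])
  th=np.linspace(0,2*np.pi,720)
  for n,x0,y0 in(('top',240,110),('scene',200,200)):
    P=[]
    for dx in(-.015,.015):P+= [a+u*dx+.022*(np.cos(t)*v+np.sin(t)*z) for t in th]
    q=(proj(n,P)-[x0,y0]+.5)*6-.5
    print(cy,n,'bbox crop',q.min(0),q.max(0))
  far=(proj('scene',[a+u*.015+.0095*(np.cos(t)*v+np.sin(t)*z) for t in th])-[200,200]+.5)*6-.5
  print('far bore',far.min(0),far.max(0))
"
```

```text
pred scene nose/fl [[266.39598802 223.86382982]
 [242.45074695 211.12868991]] meas [265.91666667 222.58333333] [242.08333333 210.41666667]
pred top nose,catch [[280.13541137 166.36138579]
 [281.37797919 182.17618507]] meas [280.75 166.25] [281.25 183.75]
right edge [607.0911475  -22.30959884  75.        ]
-0.001 top bbox crop [179.24741939 216.18295594] [289.5270224  311.90172742]
-0.001 scene bbox crop [417.38906091 190.86754589] [518.00798788 299.13509231]
far bore [482.81622116 241.30772074] [504.14877589 276.20971578]
0.001 top bbox crop [174.39805844 216.18186999] [284.65005484 311.90238305]
0.001 scene bbox crop [419.80037622 188.3008629 ] [520.31593809 296.45921842]
far bore [485.18272495 238.67659531] [506.47944682 273.55193626]
0.003 top bbox crop [169.548525   216.18079284] [279.77335899 311.90304426]
0.003 scene bbox crop [422.20765362 185.73847808] [522.62009559 293.78789589]
far bore [487.54518077 236.04992519] [508.80626117 270.89866873]
```

>>> drive_tool(
  targets=[0,0,0,0,-0.5,15,0,0,0,0,0,0,15,0,0,0,0,0,0,12,0,0,0,0,0,0,4,0,0,0,0,0,0,0,0,0,0,0,0,0,0,0],
)

```text
clock: 6.4
position: [0.4065, -0.0043, 0.0517]
ee_rot: [0.0, 1.0, 0.016, 0.001]
contact_force: [-0.3, 0.6, -2.5]
width: 0.0189
```

```bash
python3 -c "
from h import *
plan((.4055,-.0049,.051),1.8)
for n in('scene','top'):
    im=get_image(n)[:,:,::-1]; cv2.imwrite('pics/%s4.png'%n,im)
s=cv2.imread('pics/scene4.png');t=cv2.imread('pics/top4.png')
crop(s,220,200,320,280,7,'pics/s4c.png'); crop(t,240,110,320,190,7,'pics/t4c.png')
plan((.4055,-.0049,.051),1.8)
"
```

```text
clock 6.40 pos [406.5  -4.3  51.7] yaw 1.85 tilt [ 0.001  -0.0003] F [-0.33  0.63 -2.45] w 0.0189
turn [ 0.02 -0.06  0.05] shift(after turn) [-1.   0.6  0.7]
clock 6.50 pos [406.4  -4.3  51.7] yaw 1.85 tilt [ 0.001  -0.0003] F [ 0.25  0.11 -2.03] w 0.0187
turn [ 0.02 -0.06  0.05] shift(after turn) [-0.9  0.6  0.7]
```

View pics/s4c.png

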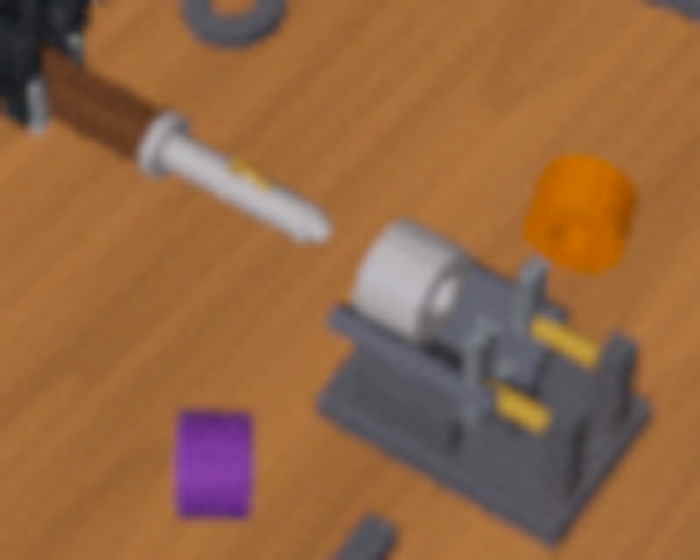

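View pics/t4c.png

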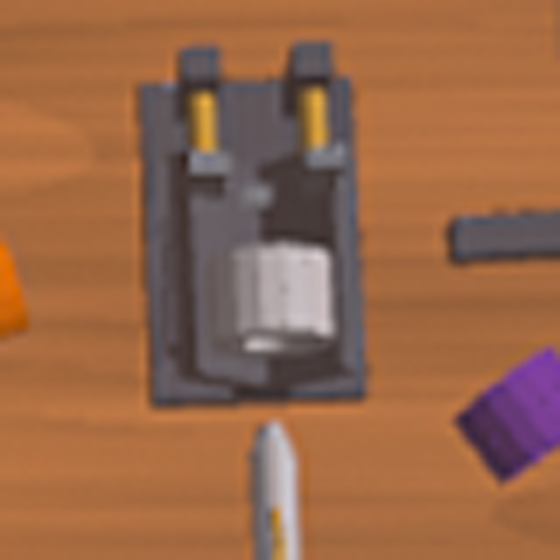

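The scene view shows the pin's axis, extended from the nose at (322,234) of the crop, running into the bore at (440,297). In the top view the pin line meets the collar centre at about x=266. I'll thread it now.

>>> drive_tool(
  targets=[0,0,0,10,0,0,0,0,0,0,10,0,0,0,0,0,0,6,0,0,0,0,0,0,4,0,0,0,0,0,0,4,0,0,0,0,0,0,4,0,0,0,0,0,0,0,0,0,0],
)

```text
clock: 7.38
position: [0.4443, -0.003, 0.0513]
ee_rot: [0.0, 1.0, 0.016, 0.0]
contact_force: [0.0, 0.4, -2.1]
width: 0.0187
```

```bash
python3 -c "
from h import *
plan((.4055,-.0049,.051),1.8)"
```

```text
clock 7.38 pos [444.3  -3.   51.3] yaw 1.85 tilt [ 0.0003 -0.0002] F [ 0.04  0.36 -2.07] w 0.0187
turn [ 0.01 -0.02  0.05] shift(after turn) [-38.9   0.7   0.3]
```

>>> drive_tool(
  targets=[0,0,0,4,0,0,0,0,0,0,4,0,0,0,0,0,0,4,0,0,0,0,0,0,0,0,0,0],
)

```text
clock: 7.88
position: [0.457, -0.0027, 0.0514]
ee_rot: [0.0, 1.0, 0.016, 0.001]
contact_force: [-0.5, -0.6, -2.2]
width: 0.0187
```

>>> drive_tool(
  targets=[0,0,0,3,0,0,0,0,0,0,3,0,0,0,0,0,0,0,0,0,0],
)

```text
clock: 8.25
position: [0.4626, -0.0025, 0.0513]
ee_rot: [0.0, 1.0, 0.016, 0.001]
contact_force: [0.7, 0.0, -1.0]
width: 0.0186
```

>>> drive_tool(
  targets=[0,0,0,3,0,0,0,0,0,0,3,0,0,0,0,0,0,0,0,0,0],
)

```text
clock: 8.62
position: [0.4687, -0.0022, 0.0513]
ee_rot: [0.0, 1.0, 0.016, 0.001]
contact_force: [-0.4, -1.5, -1.7]
width: 0.0191
```

>>> drive_tool(
  targets=[0,0,0,3,0,0,0,0,0,0,3,0,0,0,0,0,0,0,0,0,0],
)

```text
clock: 9.0
position: [0.4736, -0.0021, 0.0512]
ee_rot: [0.0, 1.0, 0.016, -0.001]
contact_force: [-2.3, -1.3, -0.4]
width: 0.0189
```

>>> drive_tool(
  targets=[0,0,0,3,0,0,0,0,0,0,3,0,0,0,0,0,0,0,0,0,0],
)

```text
clock: 9.38
position: [0.479, -0.0018, 0.0511]
ee_rot: [-0.0, 1.0, 0.016, -0.001]
contact_force: [-4.5, -2.5, 0.8]
width: 0.0188
```

```bash
python3 -c "
from h import *
for n in('scene','top'):
    im=get_image(n)[:,:,::-1]; cv2.imwrite('pics/%s5.png'%n,im)
s=cv2.imread('pics/scene5.png');t=cv2.imread('pics/top5.png')
a=s[205:280,240:320];b=t[110:185,240:320]
cv2.imwrite('pics/v5.png',cv2.resize(np.vstack([a,b]) if 0 else np.hstack([a,b]),None,fx=5,fy=5,interpolation=cv2.INTER_CUBIC))
"
```

```text
(no output)
```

View pics/v5.png

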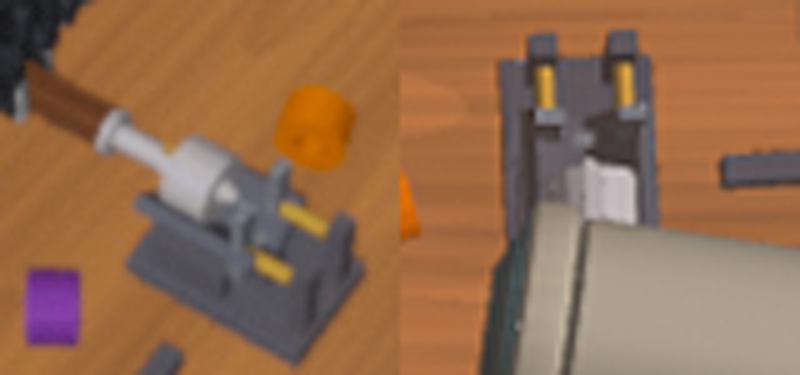

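>>> drive_tool(
  targets=[0,0,0,3,0.7,-0.5,0,0,0,0,3,0,0,0,0,0,0,0,0,0,0],
)

```text
clock: 9.85
position: [0.4862, -0.002, 0.0516]
ee_rot: [-0.0, 1.0, 0.016, 0.0]
contact_force: [-1.9, 1.1, -1.5]
width: 0.0186
```

>>> drive_tool(
  targets=[0,0,0,3,0,0,0,0,0,0,3,0,0,0,0,0,0,0,0,0,0],
)

```text
clock: 10.22
position: [0.4929, -0.0021, 0.0518]
ee_rot: [0.0, 1.0, 0.016, 0.001]
contact_force: [-1.1, 0.1, -2.4]
width: 0.0187
```

>>> drive_tool(
  targets=[0,0,0,2,0,0,0,0,0,0,2,0,0,0,0,0,0,0,0,0,0],
)

```text
clock: 10.6
position: [0.4963, -0.002, 0.0518]
ee_rot: [0.0, 1.0, 0.016, 0.0]
contact_force: [-2.8, -0.1, -1.9]
width: 0.0188
```

>>> drive_tool(
  targets=[0,0,0,2,0,0,0,0,0,0,2,0,0,0,0,0,0,2,0,0,0,0,0,0,0,0,0,0],
)

```text
clock: 11.1
position: [0.5022, -0.0019, 0.0517]
ee_rot: [0.0, 1.0, 0.016, 0.0]
contact_force: [-2.0, 0.2, -2.2]
width: 0.0187
```

>>> drive_tool(
  targets=[0,0,0,2,0,0,0,0,0,0,2,0,0,0,0,0,0,0,0,0,0],
)

```text
clock: 11.48
position: [0.5048, -0.0017, 0.0515]
ee_rot: [0.0, 1.0, 0.016, -0.001]
contact_force: [-5.7, -0.9, -1.5]
width: 0.0183
```

```bash
cat > v.py <<'E'
from h import *
import sys
k=sys.argv[1]
s=get_image('scene')[:,:,::-1]; cv2.imwrite('pics/scene%s.png'%k,s)
crop(s,240,205,320,280,9,'pics/v%s.png'%k)
plan((.4055,-.0049,.051),1.8)
E
python3 v.py 6
```

```text
clock 11.53 pos [504.8  -1.8  51.5] yaw 1.85 tilt [-0.0026 -0.0001] F [-5.02 -0.3  -0.63] w 0.0188
turn [0.   0.15 0.05] shift(after turn) [-99.3   0.    0.5]
```

View pics/v6.png

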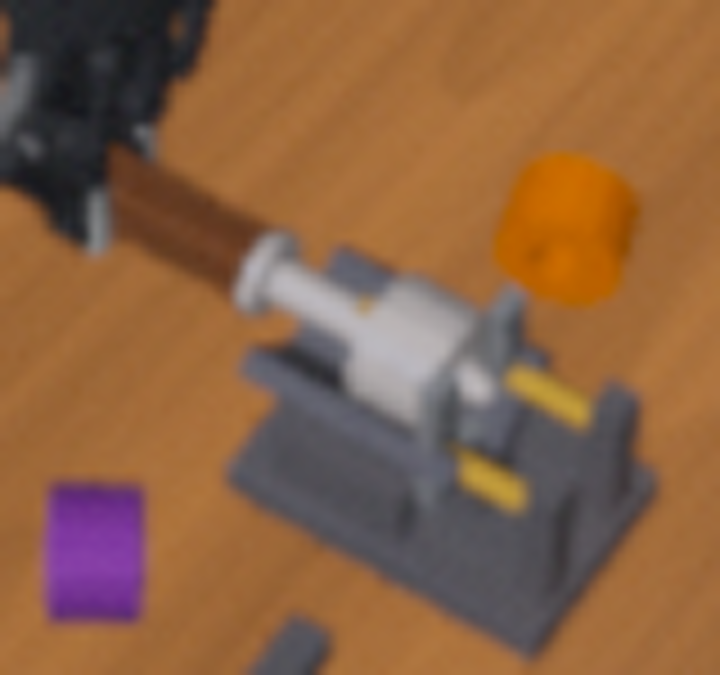

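The collar has reached the backstop, and the catch's brass edge is just entering its near face at (367,303). I'll push on in small steps.

>>> drive_tool(
  targets=[0,0,0,2,0,0,0,0,0,0,0,0,0,0],
)

```text
clock: 11.78
position: [0.5057, -0.0017, 0.0514]
ee_rot: [0.0, 1.0, 0.016, -0.002]
contact_force: [-7.2, -1.0, 0.2]
width: 0.0185
```

>>> drive_tool(
  targets=[0,0,0,2,0,0,0,0,0,0,0,0,0,0],
)

```text
clock: 12.02
position: [0.5097, -0.0017, 0.0516]
ee_rot: [0.0, 1.0, 0.016, -0.0]
contact_force: [-2.7, -1.0, -4.0]
width: 0.0188
```

>>> drive_tool(
  targets=[0,0,0,2,0,0,0,0,0,0,0,0,0,0],
)

```text
clock: 12.28
position: [0.5122, -0.0015, 0.0516]
ee_rot: [0.0, 1.0, 0.016, -0.0]
contact_force: [-2.1, -0.6, -3.6]
width: 0.0183
```

>>> drive_tool(
  targets=[0,0,0,2,0,0,0,0,0,0,2,0,0,0,0,0,0,2,0,0,0,0,0,0,2,0,0,0,0,0,0,0,0,0,0],
)

```text
clock: 12.9
position: [0.5207, -0.0012, 0.0518]
ee_rot: [0.0, 1.0, 0.016, 0.001]
contact_force: [-2.0, -0.6, -6.1]
width: 0.0189
```

>>> drive_tool(
  targets=[0,0,0,2,0,0,0,0,0,0,2,0,0,0,0,0,0,2,0,0,0,0,0,0,2,0,0,0,0,0,0,0,0,0,0],
)

```text
clock: 13.52
position: [0.5287, -0.0009, 0.0518]
ee_rot: [0.0, 1.0, 0.016, 0.001]
contact_force: [-2.4, -0.8, -5.2]
width: 0.0185
```

```bash
python3 v.py 7
```

```text
clock 13.57 pos [528.6  -1.   51.8] yaw 1.85 tilt [ 0.0012 -0.0001] F [-2.77 -0.26 -5.53] w 0.0185
turn [ 0.01 -0.07  0.05] shift(after turn) [-1.232e+02  1.000e-01  8.000e-01]
```

View pics/v7.png

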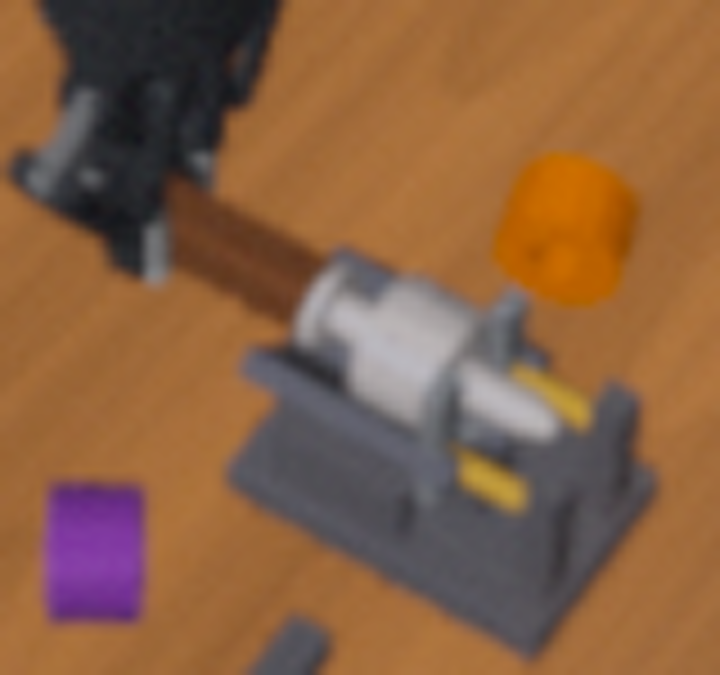

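>>> drive_tool(
  targets=[0,0,0,2,0,0,0,0,0,0,2,0,0,0,0,0,0,2,0,0,0,0,0,0,2,0,0,0,0,0,0,0,0,0,0],
)

```text
clock: 14.2
position: [0.5366, -0.0007, 0.0518]
ee_rot: [0.0, 1.0, 0.016, 0.0]
contact_force: [-1.5, -1.0, -6.3]
width: 0.0186
```

>>> drive_tool(
  targets=[0,0,0,2,0,0,0,0,0,0,0,0,0,0],
)

```text
clock: 14.45
position: [0.5383, -0.0007, 0.0518]
ee_rot: [0.0, 1.0, 0.016, 0.0]
contact_force: [-1.4, -0.9, -5.4]
width: 0.0187
```

>>> drive_tool(
  targets=[0,0,0,2,0,0,0,0,0,0,0,0,0,0],
)

```text
clock: 14.7
position: [0.5403, -0.0006, 0.0518]
ee_rot: [0.0, 1.0, 0.016, 0.0]
contact_force: [-1.7, -1.0, -5.2]
width: 0.0185
```

>>> drive_tool(
  targets=[0,0,0,2,0,0,0,0,0,0,0,0,0,0],
)

```text
clock: 14.95
position: [0.5423, -0.0005, 0.0518]
ee_rot: [0.0, 1.0, 0.016, 0.0]
contact_force: [-1.9, -1.1, -4.7]
width: 0.0188
```

```bash
python3 v.py 8
```

```text
clock 15.00 pos [ 5.423e+02 -5.000e-01  5.180e+01] yaw 1.85 tilt [ 0.0006 -0.0001] F [-1.53 -1.12 -5.17] w 0.0185
turn [ 0.   -0.04  0.05] shift(after turn) [-1.369e+02  1.000e-01  8.000e-01]
```

View pics/v8.png

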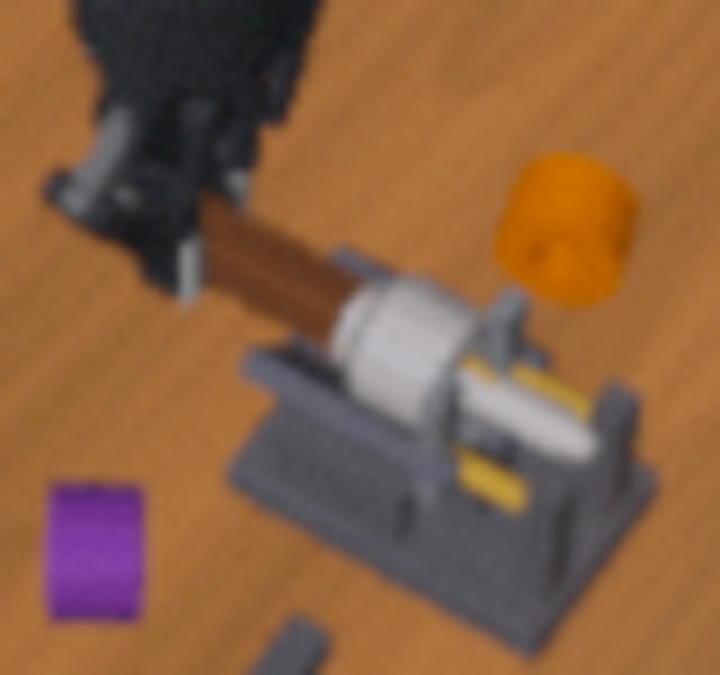

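>>> drive_tool(
  targets=[0,0,0,1.5,0,0,0,0,0,0,0,0,0,0],
)

```text
clock: 15.25
position: [0.5438, -0.0004, 0.0518]
ee_rot: [0.0, 1.0, 0.016, 0.0]
contact_force: [-2.0, -1.2, -6.9]
width: 0.0188
```

>>> drive_tool(
  targets=[0,0,0,1.5,0,0,0,0,0,0,0,0,0,0],
)

```text
clock: 15.5
position: [0.5472, -0.0005, 0.0527]
ee_rot: [0.0, 1.0, 0.016, 0.002]
contact_force: [0.3, 0.2, -2.8]
width: 0.0186
```

>>> drive_tool(
  targets=[0,0,0,1.5,0,0,0,0,0,0,0,0,0,0],
)

```text
clock: 15.75
position: [0.5473, -0.0004, 0.0522]
ee_rot: [0.0, 1.0, 0.016, 0.001]
contact_force: [0.2, -0.6, -2.3]
width: 0.0186
```

The force dropped and the tool jumped forward, so the catch has snapped. I'll close the last gap to the flange gently.

>>> drive_tool(
  targets=[0,0,0,1,0,0,0,0,0,0,0,0,0,0],
)

```text
clock: 16.0
position: [0.5472, -0.0003, 0.0518]
ee_rot: [0.0, 1.0, 0.016, -0.0]
contact_force: [-1.2, -1.3, -1.8]
width: 0.019
```

>>> drive_tool(
  targets=[0,0,0,1,0,0,0,0,0,0,0,0,0,0],
)

```text
clock: 16.25
position: [0.5472, -0.0003, 0.0516]
ee_rot: [-0.0, 1.0, 0.016, -0.001]
contact_force: [-4.6, -0.5, 0.5]
width: 0.0186
```

```bash
python3 v.py 9
```

```text
clock 16.30 pos [ 5.473e+02 -3.000e-01  5.160e+01] yaw 1.85 tilt [-0.0024 -0.0001] F [-5.48 -0.49 -0.02] w 0.0187
turn [0.   0.14 0.05] shift(after turn) [-1.418e+02  1.000e-01  6.000e-01]
```

View pics/v9.png

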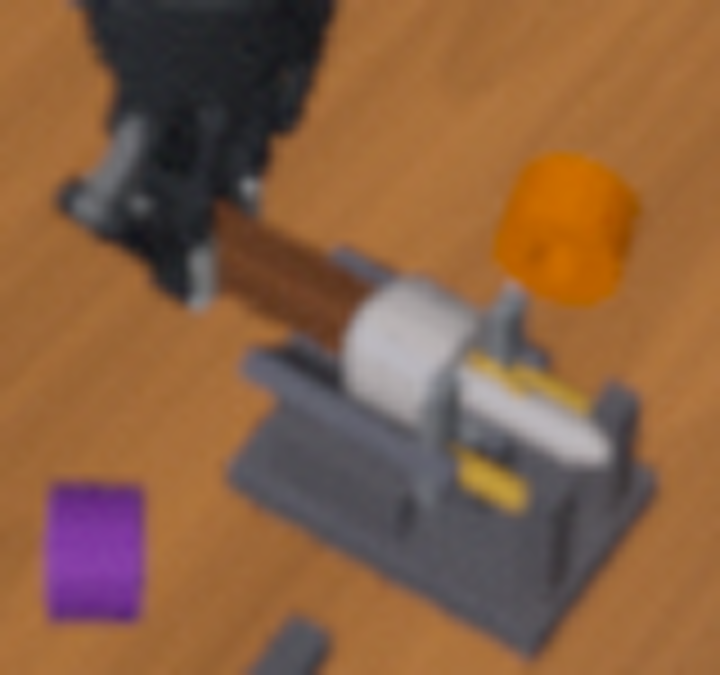

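The collar sits flush against the flange, and the brass catch shows beyond its far face at (487,368). I'll ease off, grip harder and lift.

>>> drive_tool(
  targets=[0,0,0,-1.5,0,0,0,0,0,0,0,0,0,0,0,0,0,0,0,-3,0,0,0,0,0,0,-8,0,0,0,0,0,0,-12,0,0,0,0,0,0,-15,0,0,0,0,0,0,-20,0,0,0,0,0,0,-20,0,0,0,0,0,0,-20,0,0,0,0,0,0,-20,0,0,0,0,0,0,0,0,0,0,0,0,0,0,0],
  grip_force=110,
)

```text
clock: 17.8
position: [0.5467, -0.0003, 0.1697]
ee_rot: [0.0, 1.0, 0.016, -0.0]
contact_force: [-0.9, -0.2, -5.0]
width: 0.0181
```

Run:
```python
from h import *
s=get_image('scene')[:,:,::-1]; t=get_image('top')[:,:,::-1]
cv2.imwrite('pics/scene10.png',s);cv2.imwrite('pics/top10.png',t)
crop(s,230,160,330,270,5,'pics/v10.png');crop(t,230,90,330,200,5,'pics/w10.png')
cv2.imwrite('pics/x10.png',np.hstack([cv2.imread('pics/v10.png')[:,:400],cv2.imread('pics/w10.png')[:,:400]]))
plan((.4055,-.0049,.051),1.8)
```

```text
clock 17.90 pos [ 5.463e+02 -3.000e-01  1.689e+02] yaw 1.85 tilt [-0.0018  0.0002] F [-0.04  0.33 -5.45] w 0.0185
turn [-0.01  0.1   0.05] shift(after turn) [-140.8    0.2  117.9]
```

View pics/x10.png

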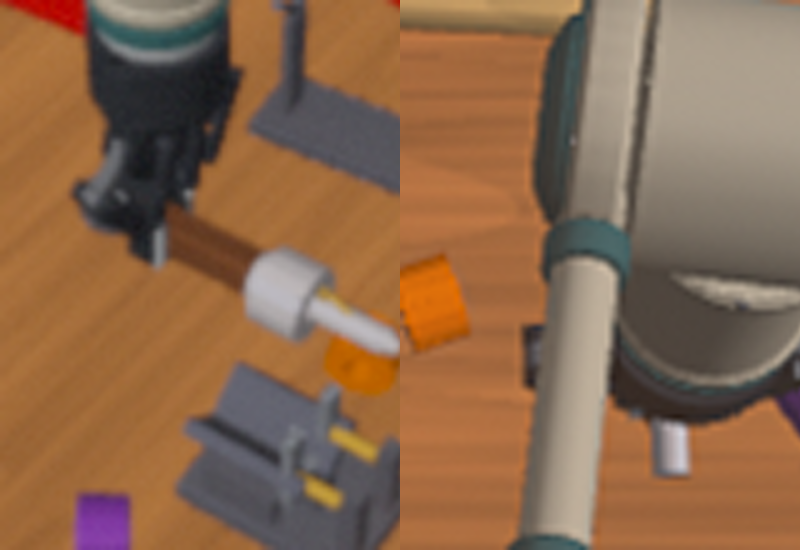

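Run:
```python
from h import *
t=cv2.imread("pics/top0.png"); s=cv2.imread("pics/scene0.png")
def grid(im,x0,y0,x1,y1,k):
    c=cv2.resize(im[y0:y1,x0:x1],None,fx=k,fy=k,interpolation=cv2.INTER_CUBIC)
    for x in range(x0-x0%5+5,x1,5):
        cv2.line(c,(int((x-x0+.5)*k),0),(int((x-x0+.5)*k),6),(0,255,255),1);cv2.putText(c,str(x),((x-x0)*k-6,18),0,.4,(0,255,255),1)
    for y in range(y0-y0%5+5,y1,5):
        cv2.line(c,(0,int((y-y0+.5)*k)),(6,int((y-y0+.5)*k)),(0,255,255),1);cv2.putText(c,str(y),(8,int((y-y0+.5)*k)+4),0,.4,(0,255,255),1)
    return c
cv2.imwrite("pics/gr.png",np.vstack([grid(t,140,135,185,160,13),grid(t,140,202,185,227,13)][:2])[:600] if 0 else np.vstack([grid(t,140,136,190,158,12),grid(t,140,203,190,228,12)]))
cv2.imwrite("pics/gs.png",np.hstack([grid(s,275,145,310,195,11),grid(s,315,160,350,210,11)]))
```

```text
(no output)
```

View pics/gr.png

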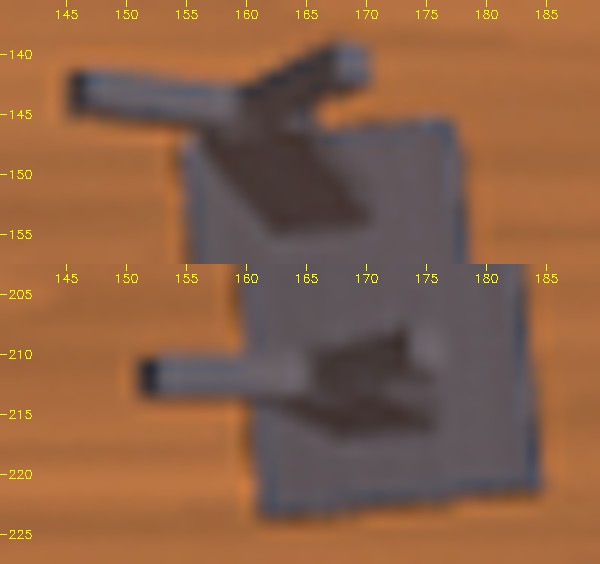

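View pics/gs.png

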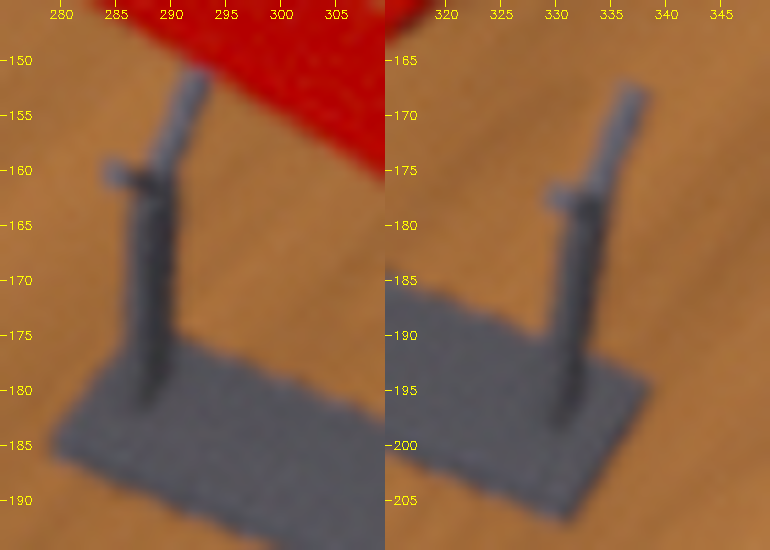

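Run:
```python
from h import *
P={n:onz("top",uv,.131)*1000 for n,uv in dict(fl=(145.9,143.2),fr=(169.8,141.0),nl=(151.8,211.8),nr=(176,209.7)).items()}
for k,v in P.items(): print(k,v)
f=(P['fl']+P['fr'])/2;n=(P['nl']+P['nr'])/2;print('far',f,'near',n,np.linalg.norm(f-n),'yaw',np.degrees(np.arctan2(*(f-n)[1::-1])))
print([np.round(np.linalg.norm(P[a]-P[b]),1) for a,b in(('fl','fr'),('nl','nr'))])
B=[onz("top",uv,.014)*1000 for uv in((155.2,146.7),(177.5,145.5),(184.3,221),(161.2,223.5))]
for b in B:print('base',b)
B=np.array(B);c=B.mean(0);print(c)
d1=B[0]-B[3];d2=B[1]-B[2];print('yaws',[np.degrees(np.arctan2(d[1],d[0])) for d in(d1,d2)])
# scene tips
print('scene nearfork far-arm tip',tri((293,151),(151.8,211.8)),'near arm',tri((285,160),(176,209.7)))
print('scene farfork',tri((337.5,168),(145.9,143.2)),tri((330,177.5),(169.8,141.0)))
```

```text
fl [613.04122665 312.4481177  131.        ]
fr [618.29175992 257.03933956 131.        ]
nl [452.86654748 294.40883734 131.        ]
nr [457.60967907 239.4341308  131.        ]
far [615.66649329 284.74372863 131.        ] near [455.23811328 266.92148407 131.        ] 161.41529516532225 yaw 6.339087168413308
[np.float64(55.7), np.float64(55.2)]
base [633.56092972 315.11992066  14.        ]
base [636.75161406 257.33190007  14.        ]
base [440.31354414 236.27626704  14.        ]
base [434.04088484 294.72507096  14.        ]
[536.16674319 275.86328968  14.        ]
yaws [np.float64(5.836477141949099), np.float64(6.118011439322812)]
scene nearfork far-arm tip (array([0.45326327, 0.29456535, 0.13281852]), np.float64(0.0015377238177747181)) near arm (array([0.45814702, 0.23967103, 0.13509598]), np.float64(0.002542287304427964))
scene farfork (array([0.61361005, 0.31296646, 0.12963499]), np.float64(0.0005666902898038613)) (array([0.61816457, 0.25707983, 0.13368903]), np.float64(0.0014680100099364252))
```

Run:
```python
from h import *
plan((.4846,.2714,.170),6.2)
print(onz("top",(117,117),.11))
s=cv2.imread('pics/scene10.png');crop(s,250,180,350,250,7,'pics/v10b.png')
_,R=st();X=R.as_matrix()[:,0];p=np.array([.5465,-.0003,.1693]);o=p+X*.0245+np.array([0,0,.019])
print((proj('scene',[o+X*.13,o+X*.076,o+X*.043])-[250,180]+.5)*7-.5)
```

```text
clock 17.90 pos [ 5.463e+02 -3.000e-01  1.689e+02] yaw 1.85 tilt [-0.0018  0.0002] F [-0.04  0.33 -5.45] w 0.0185
turn [-0.02  0.1  -4.35] shift(after turn) [ -32.  -276.7   -1.1]
[0.68267842 0.38823786 0.11      ]
[[421.74789103 350.176359  ]
 [301.09811346 288.13262018]
 [229.6128159  251.37650527]]
```

View pics/v10b.png

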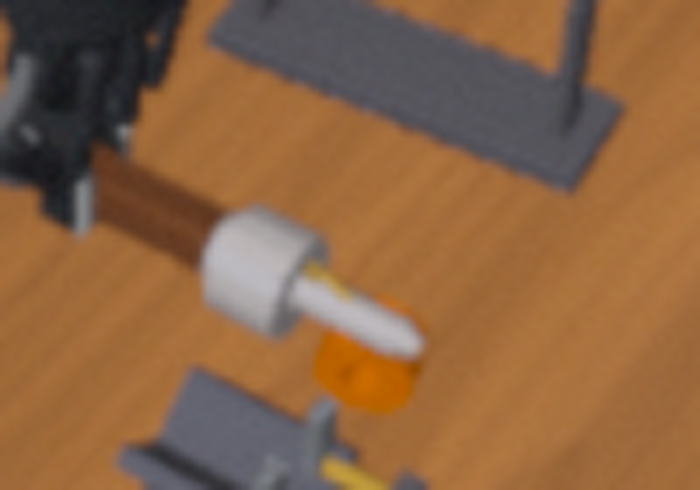

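>>> drive_tool(
  targets=[0,0,-4.3,-2,-10,0,0,0,0,0,-3,-25,0,0,0,0,0,-3,-30,0,0,0,0,0,-3,-30,0,0,0,0,0,-3,-30,0,0,0,0,0,-4,-30,0,0,0,0,0,-4,-30,0,0,0,0,0,-4,-30,0,0,0,0,0,-3,-30,0,0,0,0,0,-2,-22,0,0,0,0,0,-1,-10,0,0,0,0,0,0,0,0,0],
)

```text
clock: 19.4
position: [0.4859, 0.2719, 0.1692]
ee_rot: [0.0, 0.999, 0.054, -0.0]
contact_force: [-0.4, -0.0, -4.9]
width: 0.0181
```

>>> drive_tool(
  targets=[0,0,0,0,0,0,0],
)

```text
clock: 19.52
position: [0.4863, 0.271, 0.1695]
ee_rot: [0.0, 0.999, 0.053, -0.0]
contact_force: [0.2, 0.3, -6.1]
width: 0.0183
```

```bash
cat > w.py <<'E'
from h import *
import sys
k=sys.argv[1]
plan((.4846,.2714,.101),6.2)
s=get_image('scene')[:,:,::-1]; t=get_image('top')[:,:,::-1]
cv2.imwrite('pics/scene%s.png'%k,s);cv2.imwrite('pics/top%s.png'%k,t)
crop(s,255,115,355,210,6,'pics/v%s.png'%k);crop(t,130,120,230,220,6,'pics/w%s.png'%k)
E
python3 w.py 11
```

```text
clock 19.52 pos [486.3 271.  169.5] yaw 6.12 tilt [-0.0004 -0.001 ] F [ 0.19  0.3  -6.11] w 0.0183
turn [ 0.05  0.03 -0.08] shift(after turn) [-1.6 -0.6 68.5]
```

View pics/v11.png

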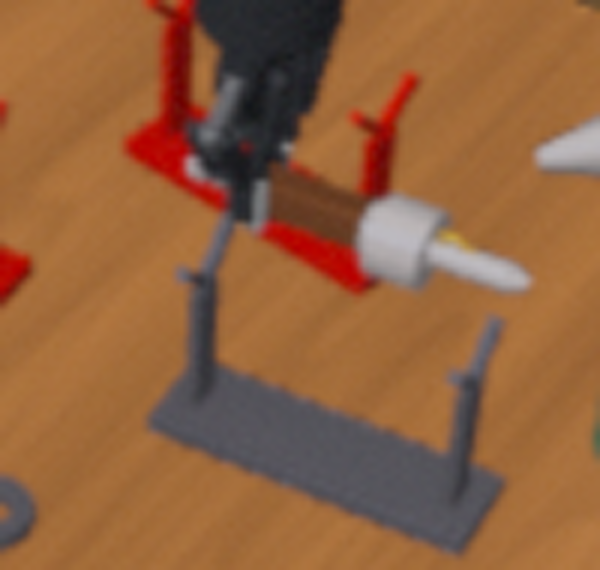

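View pics/w11.png

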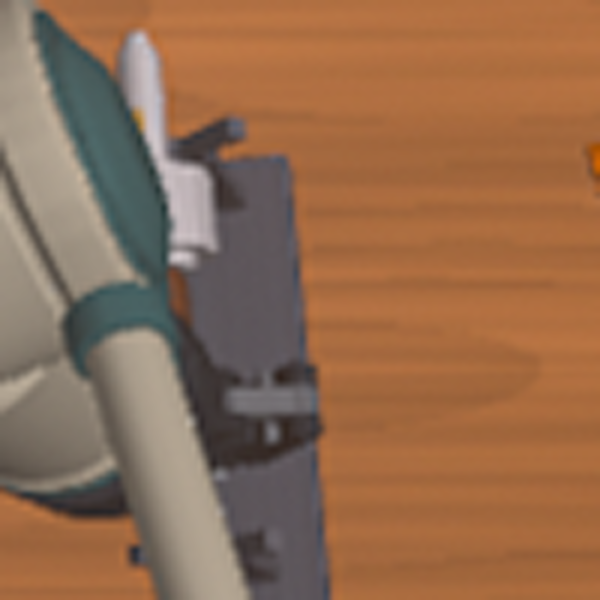

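Run:
```python
from h import *
_,R=st();X=R.as_matrix()[:,0];p=np.array([.4863,.2710,.1695]);o=p+X*.0245+np.array([0,0,.019])
c=lambda X,Y,x0,y0,k=6:np.array(((X+.5)/k-.5+x0,(Y+.5)/k-.5+y0))
a,b=c(526,283,255,115),c(138,32,130,120)
print('pred',o+X*.13,'tri',tri(a,b))
print('scene',proj('scene',[o+X*.13]),a,'top',proj('top',[o+X*.13]),b)
```

```text
pred [0.63992816 0.28739015 0.18847093] tri (array([0.63878373, 0.28496868, 0.19116819]), np.float64(0.00026595608963300287))
scene [[342.9114559  162.10296344]] [342.25 161.75] top [[151.79472124 124.81427275]] [152.58333333 124.91666667]
```

>>> drive_tool(
  targets=[0,0,0,-1,-0.9,10,0,0,0,0,0,0,15,0,0,0,0,0,0,15,0,0,0,0,0,0,10,0,0,0,0,0,0,8,0,0,0,0,0,0,0,0],
)

```text
clock: 20.38
position: [0.4847, 0.2725, 0.111]
ee_rot: [0.0, 0.999, 0.054, -0.001]
contact_force: [-0.5, 0.2, -4.6]
width: 0.0182
```

>>> drive_tool(
  targets=[0,0,0,0,0,3,0,0,0,0,0,0,2,0,0,0,0,0,0,0,0],
)

```text
clock: 20.75
position: [0.4851, 0.2726, 0.1068]
ee_rot: [0.0, 0.999, 0.054, 0.0]
contact_force: [-0.4, -0.8, -4.6]
width: 0.0182
```

```bash
python3 w.py 12
```

```text
clock 20.75 pos [485.1 272.6 106.8] yaw 6.15 tilt [ 0.0001 -0.    ] F [-0.39 -0.81 -4.6 ] w 0.0182
turn [ 0.   -0.01 -0.05] shift(after turn) [-0.6  1.2  5.8]
```

View pics/v12.png

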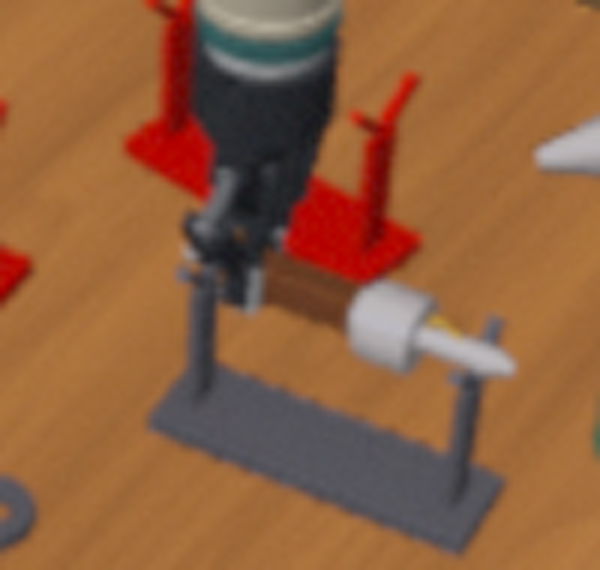

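View pics/w12.png

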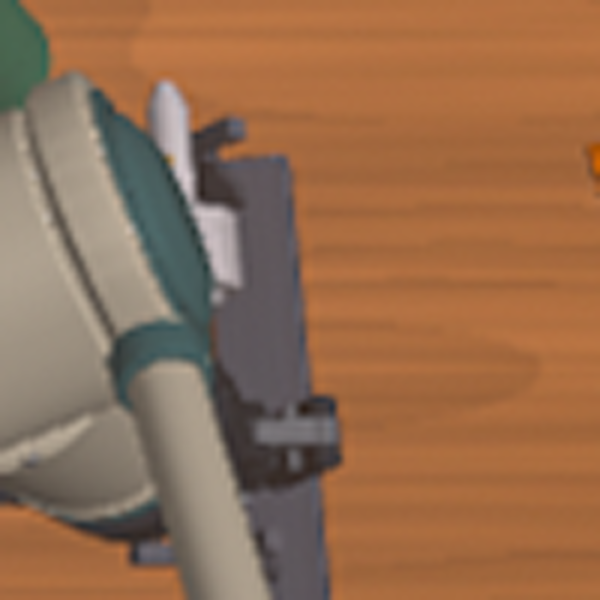

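The pin is above both forks: the rod is over the far fork at (470,365) in the scene crop, and the tail is over the near one. I'll lower it the rest of the way.

>>> drive_tool(
  targets=[0,0,0,0,0,2,0,0,0,0,0,0,1,0,0,0,0,0,0,0,0],
)

```text
clock: 21.22
position: [0.4852, 0.2725, 0.1037]
ee_rot: [0.0, 0.999, 0.054, 0.0]
contact_force: [-0.0, -0.2, -3.8]
width: 0.0181
```

>>> drive_tool(
  targets=[0,0,0,0,0,1,0,0,0,0,0,0,1,0,0,0,0,0,0,0,0],
)

```text
clock: 21.6
position: [0.4858, 0.2722, 0.1026]
ee_rot: [0.0, 0.999, 0.054, 0.001]
contact_force: [-0.2, -4.4, 2.6]
width: 0.0183
```

>>> drive_tool(
  targets=[0,0,0,0,0,1,0,0,0,0,0,0,0,0],
)

```text
clock: 21.85
position: [0.4859, 0.2722, 0.1024]
ee_rot: [0.0, 0.999, 0.054, 0.001]
contact_force: [-1.3, -4.8, 8.5]
width: 0.0186
```

>>> drive_tool(
  targets=[0,0,0,0,1,0,0,0,0,0,0,0,0,0],
)

```text
clock: 22.1
position: [0.4859, 0.2721, 0.1024]
ee_rot: [-0.001, 0.999, 0.054, 0.001]
contact_force: [-1.9, -3.0, 8.0]
width: 0.0184
```

```bash
python3 - <<'E'
from h import *
plan((.4846,.2714,.101),6.2)
s=get_state();_,R=st();print("moment tool",R.inv().apply(s["moment"]))
E
python3 w.py 13
```

```text
clock 22.10 pos [485.9 272.1 102.4] yaw 6.14 tilt [0.0022 0.0013] F [-1.89 -2.97  7.97] w 0.0184
turn [-0.06 -0.14 -0.06] shift(after turn) [-1.4  0.6  1.4]
moment tool [-0.33437609 -0.46233758  0.03892688]
clock 22.10 pos [485.9 272.1 102.4] yaw 6.14 tilt [0.0022 0.0013] F [-1.89 -2.97  7.97] w 0.0184
turn [-0.06 -0.14 -0.06] shift(after turn) [-1.4  0.6  1.4]
```

View pics/v13.png

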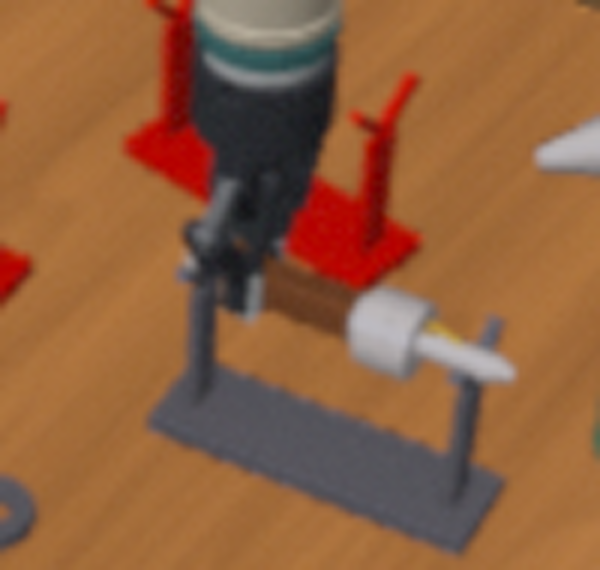

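>>> drive_tool(
  targets=[0,0,0,0,0.8,-0.5,0,0,0,0,0,0,0,0.25,0,0,0,0,0,0,0.4,0,0,0,0,0,0,0.5,0,0,0,0,0,0,0.6],
  grip_force=20,
)

```text
clock: 22.82
position: [0.4853, 0.2709, 0.1011]
ee_rot: [0.0, 0.999, 0.054, -0.0]
contact_force: [-0.5, 0.0, -0.5]
width: 0.0515
```

```bash
python3 w.py 14
```

```text
clock 22.82 pos [485.3 270.9 101.1] yaw 6.15 tilt [-0.0001 -0.0001] F [-0.54  0.05 -0.48] w 0.0515
turn [ 0.01  0.01 -0.05] shift(after turn) [-0.7 -0.6  0.1]
```

View pics/v14.png

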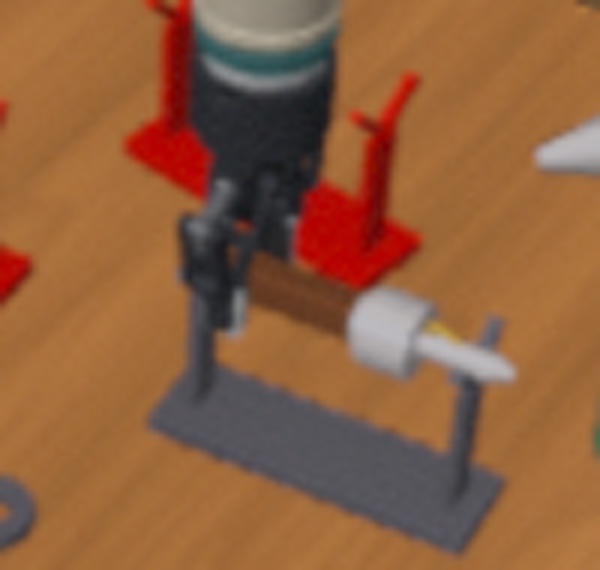

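>>> drive_tool(
  targets=[0,0,0,0,0,-3,0.75,0,0,0,0,0,-8,0.75,0,0,0,0,0,-15,0.75,0,0,0,0,0,-25,0.75,0,0,0,0,0,-30,0.75,0,0,0,0,0,-30,0.75,0,0,0,-30,0,-20,0.75,0,0,0,-40,0,0,0.75,0,0,0,-40,0,0,0.75,0,0,0,0,0,0,0.75,0,0,0,0,0,0,0.75],
)

```text
clock: 24.3
position: [0.3769, 0.2594, 0.2334]
ee_rot: [-0.0, 0.999, 0.054, 0.001]
contact_force: [0.3, 0.1, -1.2]
width: 0.064
```

```bash
python3 w.py 15
python3 - <<'E'
from h import *
a=cv2.imread('pics/v15.png')[:,:];b=cv2.imread('pics/w15.png')
cv2.imwrite('pics/x15.png',np.hstack([cv2.resize(a,(400,380)),cv2.resize(b,(380,380))]))
E
```

```text
clock 24.30 pos [376.9 259.4 233.4] yaw 6.16 tilt [0.0029 0.001 ] F [ 0.34  0.12 -1.17] w 0.0640
turn [-0.04 -0.17 -0.04] shift(after turn) [108.4  -0.3 132.4]
```

View pics/x15.png

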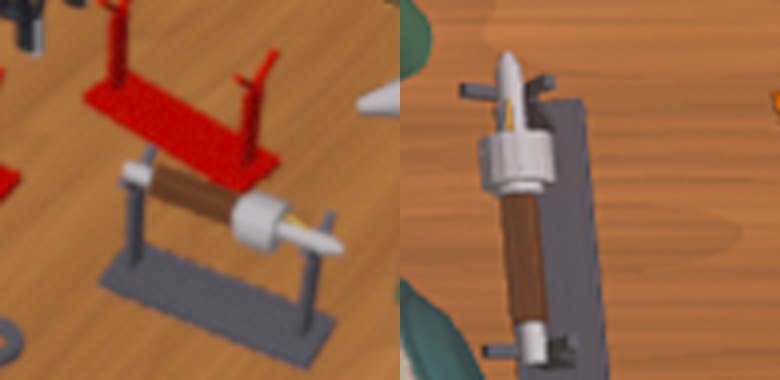

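View pics/scene15.png

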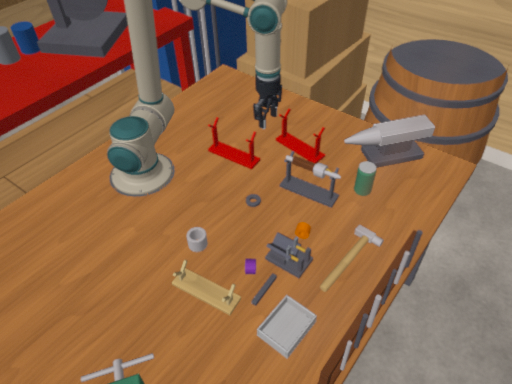

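The pin hangs in both forks with the collar at the flange and brass showing beyond it (top crop 508,115). The bystanders look as they did at the start. I'll check that nothing is still moving, then hand in.

Run:
```python
from h import *
for i in range(8): t=get_image('top')[:,:,::-1]
s=get_image('scene')[:,:,::-1]
for n,im,w in(('top',t,(145,125,190,225)),('scene',s,(275,145,345,205))):
    o=cv2.imread('pics/%s15.png'%n); x0,y0,x1,y1=w
    print(n,'rack diff',np.abs(im.astype(int)-o)[y0:y1,x0:x1].max())
o=cv2.imread('pics/top0.png');d=np.abs(t.astype(int)-o).max(2)
for nm,w in dict(hammer=(180,65,295,108),tin=(315,72,378,124),offcut=(300,134,350,150),purple=(303,157,328,182),orange=(224,138,248,164),washer=(214,220,242,248),sleeve=(310,228,345,262),can=(100,105,140,142)).items():
    print(nm,(d[w[1]:w[3],w[0]:w[2]]>60).sum())
sign_off()
```

```text
top rack diff 51
scene rack diff 16
hammer 0
tin 0
offcut 0
purple 0
orange 0
washer 0
sleeve 0
can 0
the job is handed in; nothing more can be done
```

I threaded the pin through the collar, locked the collar on, lifted it, and hung the pin across both forks of the dark rack. I signed off at about 25 s of the 61 s allowed.

- **Push:** I read the force at the end of each small step. The highest axial reading was about 7 N, when the catch started to sink. The tool then jumped forward and the force fell to zero as the catch snapped. I closed the last gap to the flange at about 5 N. There are no readings within a step.
- **Lift:** The collar came up on the pin alone, about 117 mm above its place in the cradle. The load was about 5.4 N, which fits pin plus collar.
- **Hanging:** The last pictures show the tail in the near fork and the nose in the far one. The collar is at the flange, and the brass catch shows beyond its far face. The gripper is well away, with only about 1 N of residual reading on the wrist.
- **Bystanders:** A comparison of the first and last top pictures shows no changed pixels at the washer, sleeve, offcut, hammer, oil can, tin or the orange and purple blocks. I did not run it on the red racks.

Two checks were not fully clean:
- **Camera offset:** The cameras read about 1–2.5 mm away from the arm's own position, so I corrected the targets for it. There was still about 5 N of sideways force when the pin seated in the rack, and I eased it off before letting go.
- **Stillness:** Over the last 0.4 s one top-view pixel near the rack changed by 51 of 255. I did not look into it; the scene view changed by at most 16 there.

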